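# Return the dropper bottle to its gap in the stain rack

### The arm

A 6-joint arm with a two-finger parallel gripper is mounted at the origin on a cart in front of the work surface, level with it; the furniture and walls round the work are solid. World frame = base frame: x ahead of the robot, y to its left, z up, the work surface at z = 0. Lengths are in m, angles in rad, forces in N, time in s.
With the tool pointing down it reaches from about 0.425 to 0.925 m from the base axis. Payload 12.5 kg.
Tool frame: the origin (TCP) lies midway between the tips of the shut fingers; the grasp point (between the pads) lies 19 mm behind it; z points along the fingers, y is the line along which they close (so a half turn about z gives the same grasp; the last joint's range is limited). The gripper opens to 85 mm and grips with 20 to 120 N. Pads are 22 mm wide; open, the fingers measure 114 mm over their backs; the gripper's body (76 mm by 85 mm) begins 54 mm behind the grasp point. The pads swing forward as they close: fully open they stand 13 mm farther back than shut.
Start: joints at [-1.387, 0.491, 1.559, -0, 1.092, -0.106], TCP at [0.179, -0.599, 0.231] pointing down, gripper open.
Joint ranges: [-3.1, 3.1], [-0.84, 2.19], [0.05, 2.79], [-1.13, 4.28], [0.06, 2.93], [-2.69, 2.69]. Speed limits (rad/s): [2.22, 2.22, 2.79, 3.14, 3.14, 3.14].

### API

Orientations are given as a unit quaternion [x, y, z, w].
In Python, from rig import * gives the robot as it stands.
- The arm moves only by the shell command python3 -m pendant 'ROWS' [FORCE]. ROWS is JSON, a list of rows, each an object of numbers: "dx", "dy", "dz": the shift along the tool's x, y, z in m; "rx", "ry", "rz": the turn, a rotation vector about the tool's x, y, z in rad; "fingers": the closure in counts, from 0 (fully open) to 255 (shut). A call has 1 to 8 rows; each row is the pose to reach, as a shift and turn from the pose commanded when the call began, along the tool's axes at that moment; what a row does not reach only later rows make up. A row lasts 1/12 s, in which the tool goes at most 41.7 mm and 7.16 degrees, less where a joint would pass 70% of its speed; a pose out of reach is approached as far as the arm can. A call with a gripper value outside its range is refused whole. The fingers move at their own pace and stop on an object; FORCE is the grip in N (left out, the last holds). Time passes only in rows, so rows that repeat a pose let the fingers close. It gives the time, the measured TCP pose, the force, the opening and the grip force at its end, in the units of the state.
- observe(): the state, without advancing time (a new reading comes with each control period).
- camera(name): name is "scene" or "top" or "wrist"; returns the picture (480x640x3 uint8, blue, green, red); there is no depth.
- camera_info(name): a dict with "camera_matrix" (3x3 intrinsics, pixels), "origin" and "attitude" of the camera in the world; the wrist camera has in their place "tool_from_camera" (4x4, takes a point from camera to tool coordinates, whose origin is the TCP and whose axes are the flange's). Camera axes: x right, y up, looking along -z (the intrinsics and any distortion apply to the point x, -y, -z); pixel columns grow to the right and rows downward; lengths in m; the calibration is good to about 2 mm. The wrist camera is an equidistant fisheye: a pixel r from the principal point sees the ray r / f radians off the axis. A picture is of the moment at which its call begins: read the wrist's pose just before it. camera_info takes no time and is no camera call.
- job_done(): hands the job in; it is judged then, once.
Trained networks look in the newest picture that a camera, given by its name, has taken for a name from the list of things; names that differ only in an ending like _2 or _b are one class to them, and where a whole thing is asked for, a point or a joint stands for the part that bears it (a point fixed in the world has none). Each returns a list of dicts, best first, with "confidence" (0 to 1); they miss things now and then, are a little off and sometimes report something else, mostly with a low value. They report only what shows in the picture. A call takes as long as a camera call. They do not tell look-alikes from the thing itself.
- search_frame(camera, target): "extent" ([left, top, width, height] in pixels, round what is visible of it).
- cut_out(camera, target): "region" (480x640 bool, what is visible of it) and "extent" ([left, top, width, height] in pixels, round what is visible of it).
The state is a dict: "time_s": time; "q": joint angles; "qvel": joint speeds; "tau": joint torques, N m; "eef_pos": TCP position; "ee_rot": TCP orientation; "wrist_force": force on the tool from outside, world axes, zero at the start; "moment": the same for the moment, N m; "grip_width": finger opening in m; "finger_force": force on a finger pad.
Only numpy, scipy, OpenCV 4.12 (cv2) and the standard library are available. Lean on these libraries where they do the work, as an engineer would, in place of code of your own. Each camera call takes 0.05 s, during which the arm holds its last target. There are 200 camera calls.

### The job

A dropper bottle stands on the open desk to the right of the small wooden rack. Put it back into the gap between the two dropper bottles in the rack, lowering it until it stands upright on the rack's floor, and let go. Do not drop it in, and leave its two neighbours standing in their places.

Things in the scene. Friction and masses are not known exactly. Their poses are not given: they have to be found in the camera images.
- oil_bottle: the bottle to put back: dropper bottle 32 mm in diameter to 61 mm high, then a cap 22 mm in diameter to the top at 99 mm; about 45 g; origin at the centre of its underside, z up its axis; brown, black cap; the only dropper bottle to the right of the rack, upright on the open desk (a wider white bottle, a square pot and a flat dish are other things). Grip it by the cap from above.
- rack: fixed open wooden rack, 56 mm (its x) by 128 mm (its y, along the row); origin: centre of its underside, on the desk. Floor 4 mm thick; side walls 24 mm, end walls 44 mm high, all 5 mm thick; no dividers. The gap is straight above the origin: 48 mm wide along y between bottles, 46 mm along x between walls. Fingers closing along the rack's x, above the walls, clear the neighbours.
- stain_violet: neighbour: dropper bottle 32 mm in diameter to 61 mm high, then a cap 22 mm in diameter to the top at 99 mm; about 45 g; origin at the centre of its underside, z up its axis; violet, black cap; stands loose in the rack, 40 mm to one side of its centre along the row (either side).
- stain_blue: neighbour: dropper bottle 32 mm in diameter to 61 mm high, then a cap 22 mm in diameter to the top at 99 mm; about 45 g; origin at the centre of its underside, z up its axis; blue, white cap; stands loose in the rack, 40 mm to the other side of its centre along the row.
Things that resemble listed ones, but are neither listed nor needed, are in the scene too. Leave any red look-alike of the stain_blue alone. Leave any red look-alike of the oil_bottle alone.

How it is judged:
At the end, for the whole second after the job is handed in: The brown dropper bottle stands on the rack's floor (its underside within 4 mm of the floor's height) within 14 mm of the rack's centre, between its neighbours; all three bottles are upright within 10 degrees and at rest, and the two neighbours are within 12 mm of where they stood (horizontal distance between oil_bottle and rack below 0.014 m and z of oil_bottle in the frame of rack between 0.001 and 0.008 m and angle between each of oil_bottle, stain_violet, stain_blue's own z axis and vertical below 0.17 rad and distance of each of stain_violet, stain_blue from where it was at the start of the episode below 0.012 m and linear speed of each of oil_bottle, stain_violet, stain_blue below 0.02 m/s); the robot touches nothing.
It fails at once if a neighbour was tipped by more than 17 degrees, or pushed or lifted more than 20 mm from its place (angle between any of stain_violet, stain_blue's own z axis and vertical above 0.3 rad or distance of any of stain_violet, stain_blue from where it was at the start of the episode above 0.02 m).
It fails at once if the bottle was dropped into the rack (faster than 0.6 m/s within 40 mm of its floor) (linear speed of oil_bottle above 0.6 m/s and horizontal distance between oil_bottle and rack below 0.04 m and z of oil_bottle in the frame of rack below 0.044 m).
It also fails if it takes over 40 s, if anything falls off the work surface, if the arm or the gripper's body presses on something with over 40 N, if the wrist force passes 120 N, or if a joint passes its speed limit or range.

## Working session

There is one attempt and no reset: what is moved stays moved. The work goes in short steps, Python scripts to look and compute and a shell command to move; the robot and the scene stay as the last step left them, time stands still between calls to the robot, and variables do not carry over. Pictures are saved under pics/ and viewed, at most 12 in all, crops included, and the job is handed in when it is done.

```bash
mkdir -p pics; python3 - <<'E'
from rig import *
import cv2,numpy as np
a=camera("scene");b=camera("top")
cv2.imwrite("pics/s.png",a);cv2.imwrite("pics/t.png",b)
for c in("scene","top"):
  print(c,camera_info(c))
  for n in("oil_bottle","stain_violet","stain_blue","rack"):
    print(n,[(np.round(d["extent"]),round(d["confidence"],2)) for d in search_frame(c,n)])
print(camera_info("wrist"));s=observe();print(s["eef_pos"],s["ee_rot"],s["time_s"])
E
```

```text
scene {'camera_matrix': array([[475.7809273 ,   0.        , 317.71377556],
       [  0.        , 475.7809273 , 234.59233941],
       [  0.        ,   0.        ,   1.        ]]), 'origin': array([0.19363344, 0.60651078, 0.46974476]), 'attitude': array([-0.11190722,  0.48540076,  0.83875313, -0.2199001 ])}
oil_bottle [(array([367., 188.,  21.,  53.]), 0.97), (array([392., 178.,  12.,  49.]), 0.89)]
stain_violet [(array([273., 224.,  20.,  56.]), 0.68)]
stain_blue [(array([243., 247.,  20.,  52.]), 0.88), (array([209., 229.,  23.,  62.]), 0.58)]
rack [(array([227., 254.,  74.,  60.]), 0.74), (array([387., 178.,  17.,  47.]), 0.3)]
top {'camera_matrix': array([[448.11147044,   0.        , 318.45532016],
       [  0.        , 448.11147044, 233.63733679],
       [  0.        ,   0.        ,   1.        ]]), 'origin': array([ 0.46798794, -0.0528162 ,  0.89970119]), 'attitude': array([-0.03730002,  0.02795029,  0.71172142, -0.70091376])}
oil_bottle [(array([373., 266.,  18.,  17.]), 0.71)]
stain_violet [(array([261., 224.,  21.,  20.]), 0.64)]
stain_blue [(array([216., 219.,  21.,  21.]), 0.86), (array([229., 180.,  19.,  24.]), 0.54)]
rack [(array([212., 219.,  72.,  29.]), 0.67)]
{'camera_matrix': array([[371.64829954,   0.        , 313.83411204],
       [  0.        , 371.64829954, 241.13702807],
       [  0.        ,   0.        ,   1.        ]]), 'tool_from_camera': array([[ 1.30250831e-03,  9.46996481e-01,  3.21241292e-01,
         8.32483898e-02],
       [ 9.99999151e-01, -1.21997267e-03, -4.58214375e-04,
         1.26142070e-03],
       [-4.20218048e-05,  3.21241616e-01, -9.46997266e-01,
        -1.41133795e-01],
       [ 0.00000000e+00,  0.00000000e+00,  0.00000000e+00,
         1.00000000e+00]])}
[ 0.17862535 -0.59891983  0.231297  ] [ 9.89522043e-01  1.44381878e-01 -1.85548570e-06 -5.02885381e-06] 0.5
```

View pics/s.png

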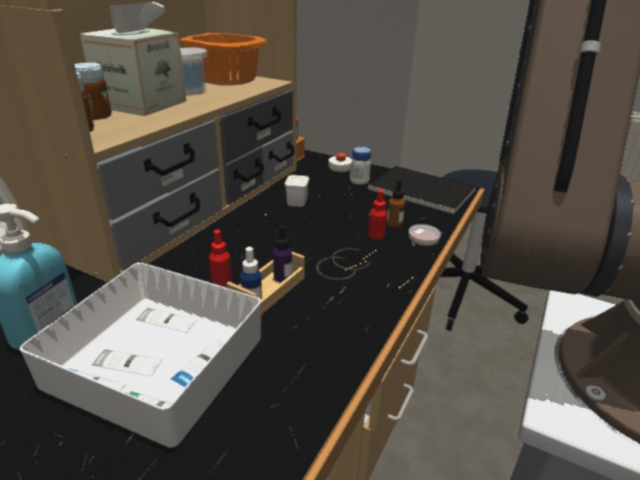

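View pics/t.png

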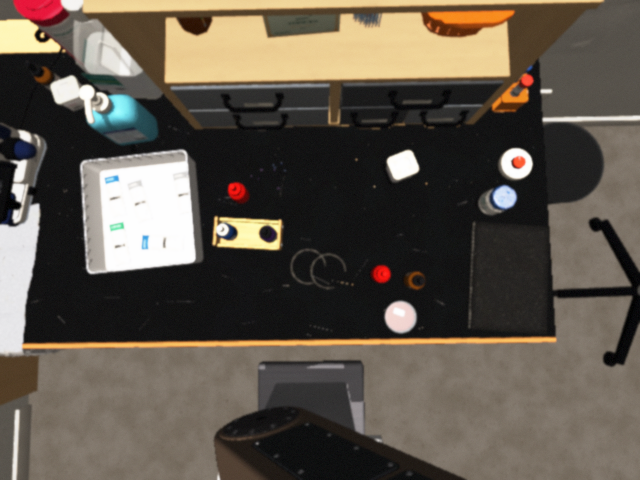

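Top view: the candidates for oil_bottle are the red bottle at (381,274) and the brown one at (415,281). In the scene view they are at (377,215) and (397,205). Brown with a black cap fits the description, and the red one is the look-alike. The rack is at (248,233) with the blue bottle left at (227,230) and the violet one right at (268,234). Next I'll confirm in a crop and measure.

```bash
cat > h.py <<'E'
import numpy as np,cv2
from scipy.spatial.transform import Rotation as R
from rig import *
def ray(cam,px,st=None):
    i=camera_info(cam);K=i["camera_matrix"];x=(px[0]-K[0,2])/K[0,0];y=(px[1]-K[1,2])/K[1,1]
    if cam!="wrist":
        return np.array(i["origin"]),R.from_quat(i["attitude"]).apply([x,-y,-1])
    r=np.hypot(x,y);s=np.sin(r)/max(r,1e-9);d=np.array([x*s,-y*s,-np.cos(r)])
    T=i["tool_from_camera"];Q=R.from_quat(st["ee_rot"])
    return Q.apply(T[:3,3])+st["eef_pos"],Q.apply(T[:3,:3]@d)
def at(cam,px,z,st=None):
    o,d=ray(cam,px,st);return o+d*(z-o[2])/d[2]
def proj(cam,P,st):
    i=camera_info(cam);K=i["camera_matrix"];T=i["tool_from_camera"];Q=R.from_quat(st["ee_rot"])
    t=Q.inv().apply(np.array(P)-st["eef_pos"]);c=T[:3,:3].T@(t-T[:3,3]);th=np.arctan2(np.hypot(c[0],c[1]),-c[2]);n=np.hypot(c[0],c[1])
    return K[0,0]*th*c[0]/n+K[0,2],K[1,1]*th*-c[1]/n+K[1,2]
E
python3 - <<'E'
from h import *
a=cv2.imread("pics/s.png");b=cv2.imread("pics/t.png")
A=cv2.resize(a[165:265,350:450],(400,400),interpolation=2);
B=cv2.resize(b[240:320,360:440],(400,400),interpolation=2)
C=cv2.resize(b[200:260,200:300],(400,240),interpolation=2);D=cv2.resize(a[210:310,220:320],(400,400),interpolation=2)[:, :]
cv2.imwrite("pics/c1.png",np.hstack([A,B]))
print("brown cap top",at("top",(418,280.5),.099),"scene cap",at("scene",(398.5,183),.099))
print("scene box base",at("scene",(397,226),0))
print("violet",at("top",(268.5,233),.099),"blue",at("top",(223,229),.099),"scene v",at("scene",(282.5,233),.099),"b",at("scene",(249.5,250),.099))
print("red",at("top",(381.5,273),.099))
E
```

```text
brown cap top [ 0.45599718 -0.21792673  0.099     ] scene cap [ 0.44977198 -0.20949018  0.099     ]
scene box base [ 0.4456225  -0.22108176  0.        ]
violet [0.54477836 0.04702194 0.099     ] blue [0.55332831 0.12909397 0.099     ] scene v [0.53807671 0.06732814 0.099     ] b [0.55282132 0.13382526 0.099     ]
red [ 0.47018283 -0.15374078  0.099     ]
```

View pics/c1.png

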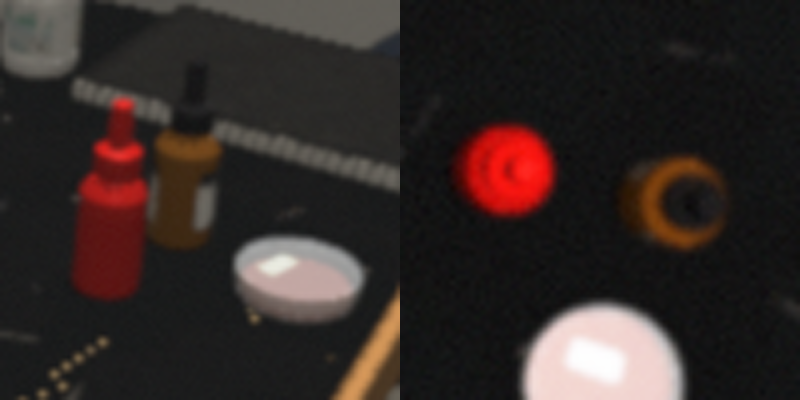

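The crop shows a red bottle on the left and the target on the right, a brown body with a black collar and bulb (crop (190,150) and (690,202)). The target is at about (0.456, -0.218). I'll move above it and turn so that the fingers close along the rack's x.

```bash
python3 -m pendant '[{"dx":0.035,"dy":-0.025,"rz":-0.1},{"dx":0.07,"dy":-0.05,"rz":-0.2},{"dx":0.1,"dy":-0.075,"rz":-0.3},{"dx":0.13,"dy":-0.1,"rz":-0.4},{"dx":0.16,"dy":-0.12,"rz":-0.5},{"dx":0.19,"dy":-0.145,"rz":-0.6},{"dx":0.22,"dy":-0.167,"rz":-0.7},{"dx":0.25,"dy":-0.19,"rz":-0.8}]'
cat > go.py <<'E'
import sys
from h import *
# tool shift & rz needed to reach world x y z with tool x at yaw (deg)
t=np.array(list(map(float,sys.argv[1:4])));yaw=np.radians(float(sys.argv[4]))
s=observe();Q=R.from_quat(s["ee_rot"])
y0=np.arctan2(*Q.apply([1,0,0])[[1,0]])
print("shift",np.round(Q.inv().apply(t-s["eef_pos"]),4),"rz",round(-(yaw-y0),3),"tilt",np.round(Q.apply([0,0,1]),3),"q",np.round(s["q"],2),"t",s["time_s"])
E
python3 go.py .456 -.218 .231 84
```

```text
shift [ 3.747e-01 -2.858e-01  3.000e-04] rz -1.176 tilt [-0.  0. -1.] q [-1.39  0.49  1.56 -0.    1.09 -0.11] t 0.5schema error: expected keys dx, dy, dz, rx, ry, rz, fingers
```

```bash
python3 -m pendant '[{"dx":0.035,"dy":-0.025,"dz":0,"rx":0,"ry":0,"rz":-0.1,"fingers":0},{"dx":0.07,"dy":-0.05,"dz":0,"rx":0,"ry":0,"rz":-0.2,"fingers":0},{"dx":0.1,"dy":-0.075,"dz":0,"rx":0,"ry":0,"rz":-0.3,"fingers":0},{"dx":0.13,"dy":-0.1,"dz":0,"rx":0,"ry":0,"rz":-0.4,"fingers":0},{"dx":0.16,"dy":-0.12,"dz":0,"rx":0,"ry":0,"rz":-0.5,"fingers":0},{"dx":0.19,"dy":-0.145,"dz":0,"rx":0,"ry":0,"rz":-0.6,"fingers":0},{"dx":0.22,"dy":-0.167,"dz":0,"rx":0,"ry":0,"rz":-0.7,"fingers":0},{"dx":0.25,"dy":-0.19,"dz":0,"rx":0,"ry":0,"rz":-0.8,"fingers":0}]'
python3 go.py .456 -.218 .231 84
```

```text
time_s: 1.17
eef_pos: [0.3647, -0.3439, 0.2315]
ee_rot: [0.854, 0.52, 0.0, 0.0]
wrist_force: [1.0, -0.6, 1.1]
grip_width: 0.0854
finger_force: 0.0
shift [0.1538 0.0234 0.0005] rz -0.372 tilt [ 0.    -0.001 -1.   ] q [-0.89  0.32  1.86 -0.    0.97 -0.41] t 1.1667
```

```bash
python3 -m pendant '[{"dx":0.035,"dy":0.005,"dz":0,"rx":0,"ry":0,"rz":-0.1,"fingers":0},{"dx":0.07,"dy":0.01,"dz":0,"rx":0,"ry":0,"rz":-0.2,"fingers":0},{"dx":0.105,"dy":0.015,"dz":0,"rx":0,"ry":0,"rz":-0.28,"fingers":0},{"dx":0.135,"dy":0.02,"dz":0,"rx":0,"ry":0,"rz":-0.34,"fingers":0},{"dx":0.153,"dy":0.023,"dz":0,"rx":0,"ry":0,"rz":-0.37,"fingers":0},{"dx":0.153,"dy":0.023,"dz":0,"rx":0,"ry":0,"rz":-0.37,"fingers":0}]'
python3 go.py .456 -.218 .231 84
python3 - <<'E'
from h import *
s=observe();w=camera("wrist")
for d in cut_out("wrist","oil_bottle"):print(np.round(d["extent"]),round(d["confidence"],2))
for z in(0,.061,.099):
  p=proj("wrist",[.456,-.218,z],s);print(z,np.round(p));cv2.circle(w,(int(p[0]),int(p[1])),2,(0,255,0),-1)
cv2.imwrite("pics/w1.png",w)
E
```

```text
time_s: 1.67
eef_pos: [0.4566, -0.218, 0.2314]
ee_rot: [0.744, 0.669, 0.0, 0.0]
wrist_force: [-0.0, -0.6, -0.4]
grip_width: 0.0854
finger_force: 0.0
shift [-0.0001 -0.0006  0.0004] rz -0.001 tilt [ 0.001  0.    -1.   ] q [-0.58  0.32  1.85  0.    0.97 -0.47] t 1.6667
[294. 189.  38.  53.] 0.76
[302. 124.  35.  40.] 0.58
0 [312. 200.]
0.061 [312. 215.]
0.099 [312. 228.]
```

View pics/w1.png

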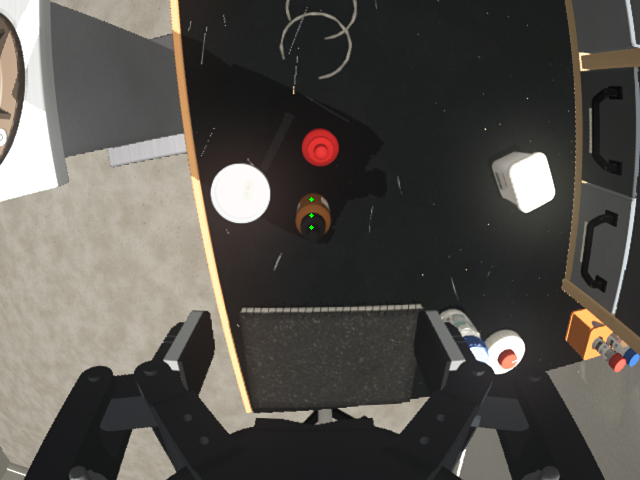

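The green marks lie on the bottle's axis: cap at (313,228), brown body at (312,208), with the red one clear at (320,147). I'll descend until the tips are just above the shoulder, then close.

```bash
python3 -m pendant '[{"dx":0,"dy":0,"dz":0.03,"rx":0,"ry":0,"rz":0,"fingers":0},{"dx":0,"dy":0,"dz":0.065,"rx":0,"ry":0,"rz":0,"fingers":0},{"dx":0,"dy":0,"dz":0.1,"rx":0,"ry":0,"rz":0,"fingers":0},{"dx":0,"dy":0,"dz":0.13,"rx":0,"ry":0,"rz":0,"fingers":0},{"dx":0,"dy":0,"dz":0.155,"rx":0,"ry":0,"rz":0,"fingers":0},{"dx":0,"dy":0,"dz":0.166,"rx":0,"ry":0,"rz":0,"fingers":0},{"dx":0,"dy":0,"dz":0.166,"rx":0,"ry":0,"rz":0,"fingers":60},{"dx":0,"dy":0,"dz":0.166,"rx":0,"ry":0,"rz":0,"fingers":120}]' 30
python3 -m pendant '[{"dx":0,"dy":0,"dz":0,"rx":0,"ry":0,"rz":0,"fingers":255},{"dx":0,"dy":0,"dz":0,"rx":0,"ry":0,"rz":0,"fingers":255},{"dx":0,"dy":0,"dz":0,"rx":0,"ry":0,"rz":0,"fingers":255},{"dx":0,"dy":0,"dz":0,"rx":0,"ry":0,"rz":0,"fingers":255},{"dx":0,"dy":0,"dz":0,"rx":0,"ry":0,"rz":0,"fingers":255},{"dx":0,"dy":0,"dz":0,"rx":0,"ry":0,"rz":0,"fingers":255},{"dx":0,"dy":0,"dz":0,"rx":0,"ry":0,"rz":0,"fingers":255},{"dx":0,"dy":0,"dz":0,"rx":0,"ry":0,"rz":0,"fingers":255}]' 30
```

```text
time_s: 2.43
eef_pos: [0.4546, -0.2213, 0.0652]
ee_rot: [0.746, 0.666, -0.0, -0.0]
wrist_force: [0.2, -0.8, 1.1]
grip_width: 0.0639
finger_force: 0.0
time_s: 3.1
eef_pos: [0.4555, -0.2208, 0.0663]
ee_rot: [0.745, 0.667, 0.0, 0.001]
wrist_force: [-1.8, -0.8, 6.6]
grip_width: 0.0213
finger_force: 29.2
```

```bash
python3 -m pendant '[{"dx":0,"dy":0,"dz":-0.01,"rx":0,"ry":0,"rz":0,"fingers":255},{"dx":0,"dy":0,"dz":-0.03,"rx":0,"ry":0,"rz":0,"fingers":255},{"dx":0,"dy":0,"dz":-0.06,"rx":0,"ry":0,"rz":0,"fingers":255},{"dx":0,"dy":0,"dz":-0.09,"rx":0,"ry":0,"rz":0,"fingers":255},{"dx":0,"dy":0,"dz":-0.12,"rx":0,"ry":0,"rz":0,"fingers":255},{"dx":0,"dy":0,"dz":-0.15,"rx":0,"ry":0,"rz":0,"fingers":255},{"dx":0,"dy":0,"dz":-0.17,"rx":0,"ry":0,"rz":0,"fingers":255},{"dx":0,"dy":0,"dz":-0.17,"rx":0,"ry":0,"rz":0,"fingers":255}]'
python3 go.py .549 .088 .236 84
```

```text
time_s: 3.77
eef_pos: [0.4561, -0.2209, 0.2402]
ee_rot: [0.745, 0.667, 0.001, 0.004]
wrist_force: [-0.3, -0.4, -0.3]
grip_width: 0.0216
finger_force: 29.5
shift [0.3173 0.0582 0.0035] rz -0.006 tilt [ 0.006 -0.004 -1.   ] q [-0.58  0.31  1.84 -0.    0.99 -0.47] t 3.7667
```

```bash
python3 -m pendant '[{"dx":0.02,"dy":0.004,"dz":0,"rx":0,"ry":0,"rz":0,"fingers":255},{"dx":0.05,"dy":0.009,"dz":0,"rx":0,"ry":0,"rz":0,"fingers":255},{"dx":0.09,"dy":0.016,"dz":0,"rx":0,"ry":0,"rz":0,"fingers":255},{"dx":0.13,"dy":0.024,"dz":0,"rx":0,"ry":0,"rz":0,"fingers":255},{"dx":0.17,"dy":0.031,"dz":0,"rx":0,"ry":0,"rz":0,"fingers":255},{"dx":0.21,"dy":0.038,"dz":0,"rx":0,"ry":0,"rz":0,"fingers":255},{"dx":0.25,"dy":0.046,"dz":0,"rx":0,"ry":0,"rz":0,"fingers":255},{"dx":0.28,"dy":0.051,"dz":0,"rx":0,"ry":0,"rz":0,"fingers":255}]'
python3 -m pendant '[{"dx":0.02,"dy":0.004,"dz":0,"rx":0,"ry":0,"rz":0,"fingers":255},{"dx":0.037,"dy":0.007,"dz":0,"rx":0,"ry":0,"rz":0,"fingers":255},{"dx":0.037,"dy":0.007,"dz":0,"rx":0,"ry":0,"rz":0,"fingers":255},{"dx":0.037,"dy":0.007,"dz":0,"rx":0,"ry":0,"rz":0,"fingers":255}]'
python3 go.py .549 .088 .236 84
python3 - <<'E'
from h import *
s=observe();w=camera("wrist");v=camera("scene")
for n in("rack","stain_violet","stain_blue","oil_bottle"):
  print(n,[(np.round(d["extent"]),round(d["confidence"],2)) for d in search_frame("wrist",n)])
u=R.from_euler('z',-6,degrees=True)
c=np.array([.549,.088,0])
P=[c+u.apply(p) for p in([.028,.064,.044],[-.028,.064,.044],[.028,-.064,.044],[-.028,-.064,.044],[0,.04,.099],[0,-.04,.099])]
for p in P:
  q=proj("wrist",p,s);print(np.round(q));cv2.circle(w,(int(q[0]),int(q[1])),2,(0,255,0),-1)
cv2.imwrite("pics/w2.png",w)
cv2.imwrite("pics/s2.png",cv2.resize(v[110:330,180:380],(500,550)))
E
```

```text
time_s: 4.43
eef_pos: [0.5368, 0.0551, 0.2352]
ee_rot: [0.745, 0.667, -0.0, -0.0]
wrist_force: [-0.2, -1.2, -0.7]
grip_width: 0.0214
finger_force: 29.5
time_s: 4.77
eef_pos: [0.5474, 0.0888, 0.2349]
ee_rot: [0.745, 0.667, -0.0, -0.0]
wrist_force: [0.0, 0.1, -0.8]
grip_width: 0.0215
finger_force: 29.5
shift [-0.0006  0.0017 -0.0011] rz -0.004 tilt [-0.001 -0.    -1.   ] q [ 0.04  0.39  1.73 -0.    1.03  0.15] t 4.7667
rack [(array([282., 130.,  67., 135.]), 0.57), (array([301., 140.,  32.,  40.]), 0.24)]
stain_violet [(array([301., 219.,  35.,  33.]), 0.67)]
stain_blue [(array([300., 139.,  36.,  42.]), 0.65), (array([375., 155.,  48.,  40.]), 0.65)]
oil_bottle [(array([277., 390.,   8.,  30.]), 0.75), (array([280., 241.,  68., 134.]), 0.71)]
[346. 140.]
[283. 140.]
[343. 274.]
[286. 274.]
[315. 176.]
[315. 274.]
```

View pics/w2.png

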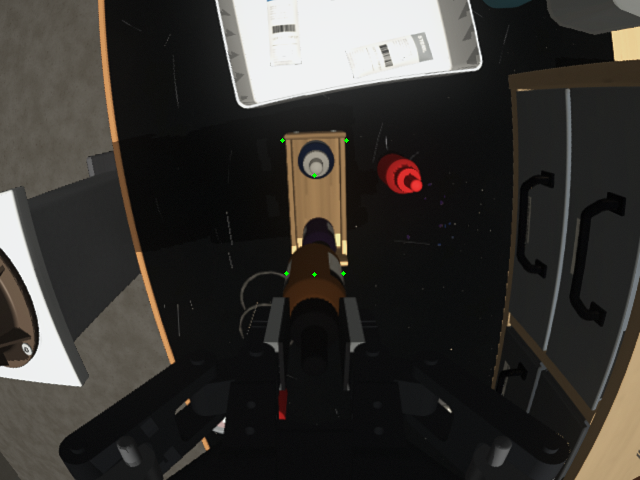

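View pics/s2.png

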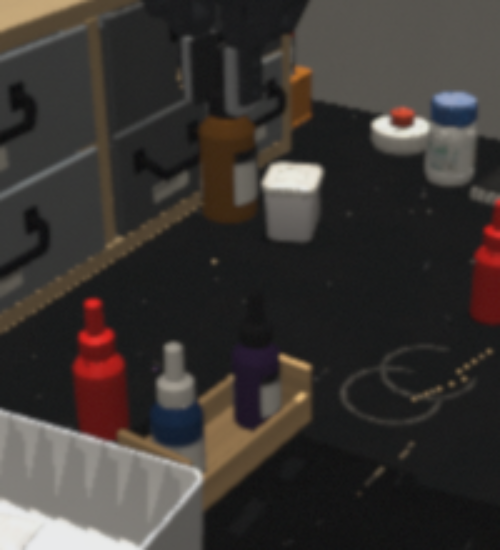

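The scene view shows the brown bottle held upright. In the wrist view the rack's far corners are at (286,133) and (346,132) and the blue cap's tip is at (316,166), all about 8 px farther along the row than predicted. I'll recompute the centre from these points.

```bash
python3 - <<'E'
from h import *
s=observe();f=lambda p,z:np.round(at("wrist",p,z,s),4)
print("far corners",f((286,133),.044),f((346,132),.044))
print("near right",f((348,264),.044))
print("blue cap",f((316,166),.099),"base rim violet")
w=cv2.imread("pics/w2.png")
cv2.imwrite("pics/w2c.png",cv2.resize(w[120:290,240:400],(640,680))[:600])
t=cv2.imread("pics/t.png");cv2.imwrite("pics/tc.png",cv2.resize(t[205:260,200:295],(760,440),interpolation=2))
E
```

```text
far corners [0.5322 0.1594 0.044 ] [0.585  0.1545 0.044 ]
near right [0.5758 0.0293 0.044 ]
blue cap [0.5556 0.1337 0.099 ] base rim violet
```

View pics/w2c.png

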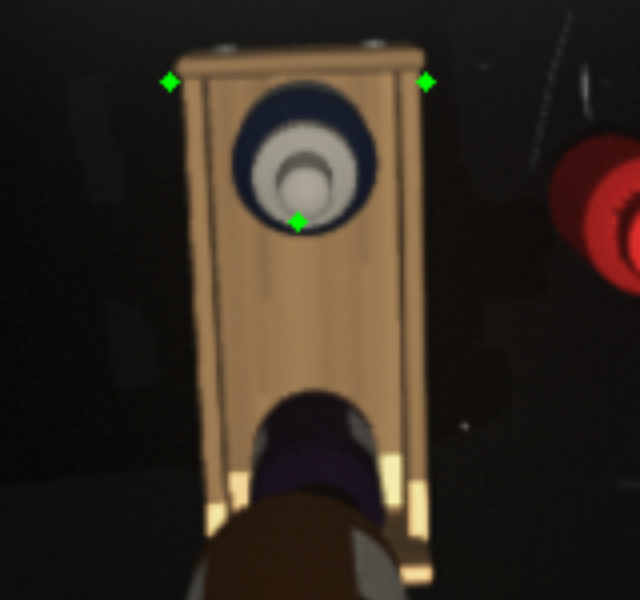

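View pics/tc.png

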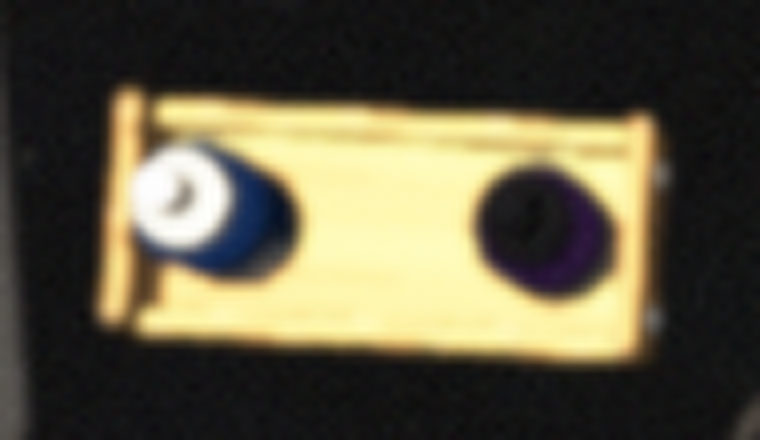

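Wrist crop: far wall corners at (180,57) and (425,52), near right corner at (432,580). Top crop: end wall outer corners at (113,90), (98,323), (655,115) and (643,358). I'll average the two.

```bash
python3 - <<'E'
from h import *
s=observe()
T=np.array([at("top",(200+x/8,205+y/8),.044) for x,y in((113,90),(98,323),(655,115),(643,358))])[:,:2]
print(np.round(T,4),"centre",T.mean(0))
W=np.array([at("wrist",p,.044,s) for p in((285,134.3),(346.2,133),(348,265))])[:,:2]
print(np.round(W,4),"centre",(W[0]+W[2])/2)
for n,a in(("top",T[0]+T[1]-T[2]-T[3]),("wr",W[1]-W[2])):print(n,np.degrees(np.arctan2(a[1],a[0])),np.hypot(*a))
print("blue cap",at("wrist",(316,167),.099,s),at("top",(222.5,229.6),.099),"violet",at("top",(266.3,232.5),.099))
s2=s["eef_pos"];print(s2)
E
```

```text
[[0.5842 0.1589]
 [0.5279 0.1621]
 [0.576  0.028 ]
 [0.5175 0.0313]] centre [0.55140713 0.09506445]
[[0.5311 0.1584]
 [0.5851 0.1536]
 [0.5757 0.0283]] centre [0.55340566 0.09333097]
top 85.92440230023804 0.26246705129415765
wr 85.70880016067498 0.12562918259978129
blue cap [0.55552401 0.13293993 0.099     ] [0.55225606 0.12999195 0.099     ] violet [0.54574461 0.05097959 0.099     ]
[0.54772327 0.08737734 0.23538234]
```

```bash
python3 go.py .5515 .0915 .175 85.8
```

```text
shift [0.0045 0.0033 0.0604] rz -0.039 tilt [ 0. -0. -1.] q [ 0.04  0.39  1.73 -0.    1.03  0.15] t 5.0667
```

```bash
python3 -m pendant '[{"dx":0.002,"dy":0.002,"dz":0,"rx":0,"ry":0,"rz":-0.02,"fingers":255},{"dx":0.0045,"dy":0.0033,"dz":0,"rx":0,"ry":0,"rz":-0.039,"fingers":255},{"dx":0.0045,"dy":0.0033,"dz":0.01,"rx":0,"ry":0,"rz":-0.039,"fingers":255},{"dx":0.0045,"dy":0.0033,"dz":0.022,"rx":0,"ry":0,"rz":-0.039,"fingers":255},{"dx":0.0045,"dy":0.0033,"dz":0.034,"rx":0,"ry":0,"rz":-0.039,"fingers":255},{"dx":0.0045,"dy":0.0033,"dz":0.046,"rx":0,"ry":0,"rz":-0.039,"fingers":255},{"dx":0.0045,"dy":0.0033,"dz":0.055,"rx":0,"ry":0,"rz":-0.039,"fingers":255},{"dx":0.0045,"dy":0.0033,"dz":0.055,"rx":0,"ry":0,"rz":-0.039,"fingers":255}]'
python3 go.py .5515 .0915 .070 85.8
python3 - <<'E'
from h import *
w=camera("wrist");v=camera("top");s=camera("scene")
A=cv2.resize(w[120:280,230:410],(450,400));B=cv2.resize(s[170:310,210:320],(314,400))
cv2.imwrite("pics/m.png",np.hstack([A,B]))
E
```

```text
time_s: 5.73
eef_pos: [0.5508, 0.0923, 0.1781]
ee_rot: [0.732, 0.681, -0.001, -0.001]
wrist_force: [-0.1, 0.1, -0.5]
grip_width: 0.0217
finger_force: 29.5
shift [-0.0007  0.0011  0.1081] rz 0.001 tilt [-0.003 -0.    -1.   ] q [ 0.05  0.46  1.78 -0.    0.9   0.12] t 5.7333
```

View pics/m.png

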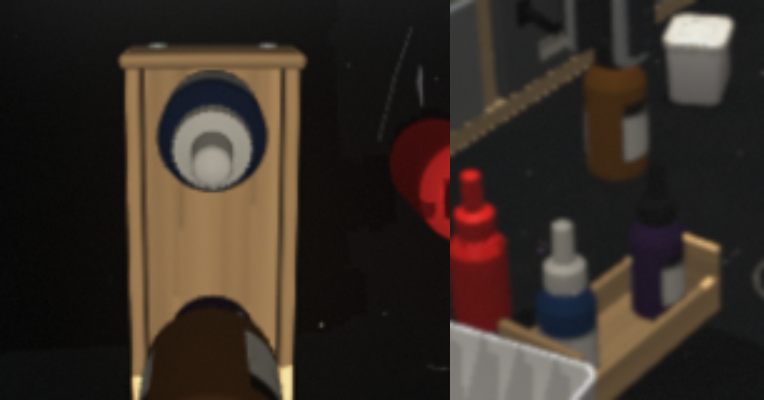

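In the crop the bottle's centre (213) lines up with the rack's midline (213) and it hangs vertical. I'm lowering it.

```bash
python3 -m pendant '[{"dx":0,"dy":0,"dz":0.01,"rx":0,"ry":0,"rz":0,"fingers":255},{"dx":0,"dy":0,"dz":0.022,"rx":0,"ry":0,"rz":0,"fingers":255},{"dx":0,"dy":0,"dz":0.034,"rx":0,"ry":0,"rz":0,"fingers":255},{"dx":0,"dy":0,"dz":0.046,"rx":0,"ry":0,"rz":0,"fingers":255},{"dx":0,"dy":0,"dz":0.058,"rx":0,"ry":0,"rz":0,"fingers":255},{"dx":0,"dy":0,"dz":0.068,"rx":0,"ry":0,"rz":0,"fingers":255},{"dx":0,"dy":0,"dz":0.075,"rx":0,"ry":0,"rz":0,"fingers":255},{"dx":0,"dy":0,"dz":0.075,"rx":0,"ry":0,"rz":0,"fingers":255}]'
python3 go.py .5515 .0915 .070 85.8
python3 - <<'E'
from h import *
w=camera("wrist");s=camera("scene")
A=cv2.resize(w[120:280,230:410],(450,400));B=cv2.resize(s[170:310,210:320],(314,400))
cv2.imwrite("pics/m2.png",np.hstack([A,B]))
E
```

```text
time_s: 6.55
eef_pos: [0.5512, 0.0923, 0.104]
ee_rot: [0.732, 0.681, -0.001, -0.001]
wrist_force: [0.1, 0.6, -0.5]
grip_width: 0.0217
finger_force: 29.5
shift [-0.0007  0.0005  0.034 ] rz 0.001 tilt [-0.002 -0.    -1.   ] q [ 0.05  0.56  1.85 -0.    0.73  0.12] t 6.55
```

View pics/m2.png

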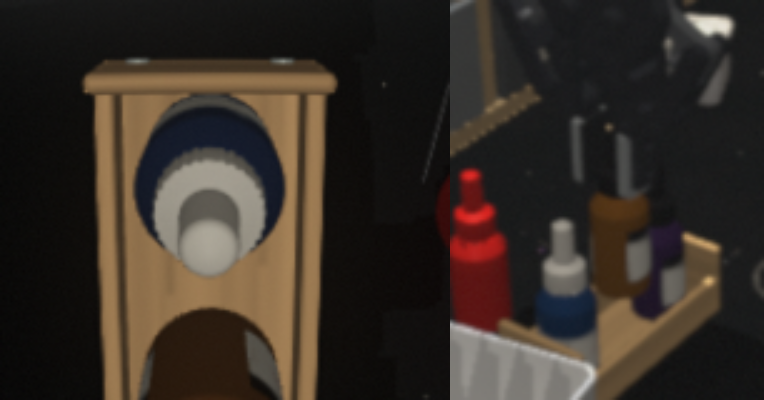

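The bottle at (620,245) is entering between blue (565,300) and violet (658,260) with clearance, and neither has moved. I'll go on down gently.

```bash
python3 -m pendant '[{"dx":0,"dy":0,"dz":0.008,"rx":0,"ry":0,"rz":0,"fingers":255},{"dx":0,"dy":0,"dz":0.016,"rx":0,"ry":0,"rz":0,"fingers":255},{"dx":0,"dy":0,"dz":0.023,"rx":0,"ry":0,"rz":0,"fingers":255},{"dx":0,"dy":0,"dz":0.028,"rx":0,"ry":0,"rz":0,"fingers":255},{"dx":0,"dy":0,"dz":0.031,"rx":0,"ry":0,"rz":0,"fingers":255},{"dx":0,"dy":0,"dz":0.032,"rx":0,"ry":0,"rz":0,"fingers":255},{"dx":0,"dy":0,"dz":0.032,"rx":0,"ry":0,"rz":0,"fingers":255}]'
python3 go.py .5515 .0915 .070 85.8
```

```text
time_s: 7.23
eef_pos: [0.5516, 0.0923, 0.073]
ee_rot: [0.732, 0.681, -0.0, -0.0]
wrist_force: [0.5, -0.5, 0.5]
grip_width: 0.0211
finger_force: 29.5
shift [-0.0008 -0.      0.003 ] rz 0.001 tilt [-0. -0. -1.] q [ 0.05  0.61  1.87 -0.    0.67  0.12] t 7.2333
```

```bash
python3 -m pendant '[{"dx":0,"dy":0,"dz":0.001,"rx":0,"ry":0,"rz":0,"fingers":255},{"dx":0,"dy":0,"dz":0.002,"rx":0,"ry":0,"rz":0,"fingers":255},{"dx":0,"dy":0,"dz":0.002,"rx":0,"ry":0,"rz":0,"fingers":255},{"dx":0,"dy":0,"dz":0.002,"rx":0,"ry":0,"rz":0,"fingers":255}]'
python3 -m pendant '[{"dx":0,"dy":0,"dz":0.001,"rx":0,"ry":0,"rz":0,"fingers":255},{"dx":0,"dy":0,"dz":0.001,"rx":0,"ry":0,"rz":0,"fingers":255},{"dx":0,"dy":0,"dz":0.001,"rx":0,"ry":0,"rz":0,"fingers":255}]'
```

```text
time_s: 7.57
eef_pos: [0.5517, 0.0923, 0.0714]
ee_rot: [0.732, 0.681, 0.0, 0.0]
wrist_force: [-1.1, -0.8, -0.2]
grip_width: 0.0216
finger_force: 29.5
time_s: 7.82
eef_pos: [0.5518, 0.0923, 0.0704]
ee_rot: [0.732, 0.681, 0.0, 0.0]
wrist_force: [-0.1, 0.6, 1.7]
grip_width: 0.0213
finger_force: 29.6
```

```bash
python3 -m pendant '[{"dx":0,"dy":0,"dz":0.001,"rx":0,"ry":0,"rz":0,"fingers":255},{"dx":0,"dy":0,"dz":0.001,"rx":0,"ry":0,"rz":0,"fingers":255},{"dx":0,"dy":0,"dz":0.001,"rx":0,"ry":0,"rz":0,"fingers":255}]'
```

```text
time_s: 8.07
eef_pos: [0.5519, 0.0923, 0.0703]
ee_rot: [0.732, 0.681, 0.0, 0.0]
wrist_force: [-2.5, 0.2, 12.0]
grip_width: 0.0216
finger_force: 30.9
```

The wrist force rose to 12 N at TCP z 0.0703, so the bottle stands on the floor. I'll release gradually and rise.

```bash
python3 -m pendant '[{"dx":0,"dy":0,"dz":-0.001,"rx":0,"ry":0,"rz":0,"fingers":180},{"dx":0,"dy":0,"dz":-0.001,"rx":0,"ry":0,"rz":0,"fingers":165},{"dx":0,"dy":0,"dz":-0.001,"rx":0,"ry":0,"rz":0,"fingers":145},{"dx":0,"dy":0,"dz":-0.001,"rx":0,"ry":0,"rz":0,"fingers":120},{"dx":0,"dy":0,"dz":-0.001,"rx":0,"ry":0,"rz":0,"fingers":100},{"dx":0,"dy":0,"dz":-0.001,"rx":0,"ry":0,"rz":0,"fingers":90},{"dx":0,"dy":0,"dz":-0.001,"rx":0,"ry":0,"rz":0,"fingers":90}]'
python3 -m pendant '[{"dx":0,"dy":0,"dz":-0.01,"rx":0,"ry":0,"rz":0,"fingers":90},{"dx":0,"dy":0,"dz":-0.025,"rx":0,"ry":0,"rz":0,"fingers":90},{"dx":0,"dy":0,"dz":-0.045,"rx":0,"ry":0,"rz":0,"fingers":90},{"dx":0,"dy":0,"dz":-0.07,"rx":0,"ry":0,"rz":0,"fingers":90},{"dx":0,"dy":0,"dz":-0.1,"rx":0,"ry":0,"rz":0,"fingers":90},{"dx":0,"dy":0,"dz":-0.13,"rx":0,"ry":0,"rz":0,"fingers":90},{"dx":0,"dy":0,"dz":-0.15,"rx":0,"ry":0,"rz":0,"fingers":90},{"dx":0,"dy":0,"dz":-0.15,"rx":0,"ry":0,"rz":0,"fingers":90}]'
python3 - <<'E'
from h import *
w=camera("wrist");s=camera("scene")
A=cv2.resize(w[120:300,230:410],(400,400));B=cv2.resize(s[190:310,210:330],(400,400))
cv2.imwrite("pics/m3.png",np.hstack([A,B]))
E
```

```text
time_s: 8.65
eef_pos: [0.5516, 0.0923, 0.0702]
ee_rot: [0.732, 0.681, -0.0, -0.0]
wrist_force: [-0.1, 0.2, -0.4]
grip_width: 0.0553
finger_force: 0.0
time_s: 9.32
eef_pos: [0.5529, 0.0924, 0.2253]
ee_rot: [0.732, 0.681, 0.003, 0.002]
wrist_force: [0.3, 0.6, 0.6]
grip_width: 0.0553
finger_force: 0.0
```

View pics/m3.png

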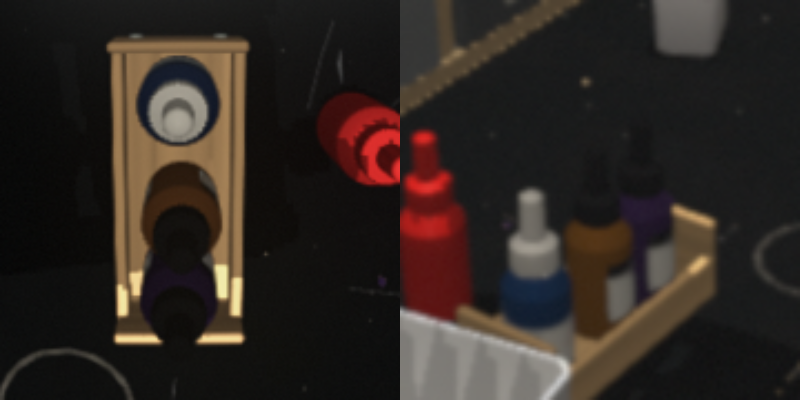

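The brown bottle stands upright on the floor between blue (178,100) and violet (180,290). Neither neighbour has moved, and the gripper is clear.

```bash
python3 -c "
from rig import *
print(job_done())"
```

```text
the job is handed in; nothing more can be done
None
```

The brown dropper bottle stands upright on the rack's floor in the gap between its two undisturbed neighbours, the gripper is clear, and the job is handed in; no verdict came back.

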